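# Seat the dummy load in the test cradle

### The job

Swing the steel dust cover of the test cradle well aside by its lever, so that the port in the stop plate and the load's whole path to the plate are clear; only then roll the finned dummy load off the deck into the V groove and push it along the groove until it lies on both flanks with its end fully home against the stop plate. Push the load, do not lift it, and leave the other things on the bench where they are.

Things in the scene. Friction and masses are not known exactly. Their poses are not given: they have to be found in the camera images.
- cradle: Fixed aluminium test cradle. Origin on the table top below the groove's middle line; y along the groove to the stop plate, x across it away from the robot, z up; yaw varies. Here mm in this frame: deck top z 30, x -100 to -16 (lip 3 high at x -105 to -100). Deck and groove run y -110 to 85, open at the -y end; then a 10 mm gap where the cover swings; stop plate face y 95, 12 thick, x -40 to 40, top z 77.
- groove (a point): Point on the apex (bottom line) of the V groove, cradle x 0, y 0, z 14.4 mm, same axes as the cradle. Steel flanks at 45 degrees: the near one ends at the deck's edge (x -15.6, z 30), the far one rises higher (to x 27.6, z 42) and is backed by a wall to x 36. A 32 mm load in the groove has its axis at x 0, z 37.
- port (a point): Centre of the brass-rimmed port (22 mm across) on the stop plate's face: cradle x 0, y 95, z 37 mm, on the axis of a load in the groove. A load fully home has its middle 45 mm in front of it (cradle y 50). A connector, 24 mm across, sticks 18 mm out of the plate's back.
- cover_pin (a point): The dust cover's pin: it lies along cradle y, at cradle x 0, y 90, z 71 mm. Below it hangs the cover, a round steel plate (26 mm across, 5 mm thick, centre 34 mm from the pin); above it stands the lever, a rod 8 mm thick. Friction holds the cover where it is left (about 0.04 N m, no spring).
- cover (a joint): Swing of the dust cover, rad: 0 = shut over the port (lever upright), 1.5 = fully aside; starts at 0 to 0.35. As it grows the lever leans over to the cradle's +x (away from the robot) and the plate swings to -x. The load passes the plate from about 0.95 on; well aside is more than 1.05.
- cover_knob (a point): Centre of the 14 mm ball at the top of the cover's lever, 42 mm from the pin.
- load_mid (a point): Middle of the dummy load: black finned cylinder, 32 mm diameter, 90 mm long, 0.11 to 0.22 kg, lying on the deck (cradle z 46, x -64 to -46, y -35 to 0 mm). Its own y axis is the cylinder's axis, within 0.12 rad of the groove's; x and z turn as it rolls. Brass contact on its +y end. It rolls freely; once its axis is past the deck's edge it drops into the groove by itself.
- adaptor: Bystander: brass stepped adaptor standing beside the cradle's far wall, 22 mm across, 26 mm high. Origin under its centre.
- elbow: Bystander: steel elbow connector behind the stop plate, about 35 mm long, 32 mm high. Origin under its block.
- mug: Bystander: white mug, 80 mm across, 95 mm high. Origin under its centre.
- handheld: Bystander: black handheld radio lying flat, 115 x 58 x 34 mm with a 100 mm aerial. Origin under its centre.
- wrench: Bystander: 150 mm wrench lying on the table. Origin under its middle.
- mic: Bystander: black hand microphone lying flat, 85 x 55 x 30 mm. Origin under its centre.
- tape: Bystander: roll of black tape, 90 mm across, 19 mm high. Origin under its centre.
Not all that is in view belongs to the job. Leave any blue or purple look-alike of the part that bears load_mid alone.

How it is judged:
By the outcome, as a careful person would: the job done as asked, in the order asked, and still so for the second after the job is handed in, with the robot touching nothing.
It also fails if it takes over 45 s, if anything falls off the work surface, if the arm or the gripper's body presses on something with over 40 N, if the wrist force passes 120 N, or if a joint passes its speed limit or range.

### The arm

A 7-joint arm with a two-finger parallel gripper is mounted at the origin on the work surface. World frame = base frame: x ahead of the robot, y to its left, z up, the work surface at z = 0. Lengths are in m, angles in degrees, forces in N, time in s.
With the tool pointing down it reaches from about 0.425 to 0.875 m from the base axis. Payload 8.4 kg.
Tool frame: the origin (TCP) lies at the very end of the fingers, on their centre line; the grasp point (between the pads) lies behind it (r.hold_point_z is the z of the grasp point in the tool frame, in m); z points along the fingers, y is the line along which they close (so a half turn about z gives the same grasp; the last joint's range is limited). The gripper opens to 85 mm and grips with 20 to 120 N. Pads are 22 mm wide; open, the fingers measure 114 mm over their backs; the gripper's body (76 mm by 85 mm) begins 54 mm behind the grasp point. The pads swing forward as they close: fully open they stand 13 mm farther back than shut.
Start: joints at [58.659, 19.091, 2.286, 83.961, -0.768, 76.965, -3.352], TCP at [0.281, -0.586, 0.231] pointing down, gripper open.
Joint ranges: [-147.57, 147.57], [-21.85, 119.76], [-74.77, 79.35], [14.55, 137.4], [-85.83, 265.84], [4.83, 119.75], [-152.11, 152.11]. Speed limits (degrees/s): [127.2, 127.2, 159.86, 159.86, 180, 180, 180].

### API

Orientations are given as [roll, pitch, yaw] about the fixed x, y, z axes, in that order (R = Rz(yaw) Ry(pitch) Rx(roll)).
In Python, from cell import r gives the robot as it stands.
- The arm moves only by the tool drive_tool, never from a script. Its argument "rows" is a list of rows, each a list of 7 numbers: the shift along the tool's x, y, z in cm, then the turn, a rotation vector about the tool's x, y, z in degrees, then the opening, from -1 (shut) to 1 (fully open), so that 0 is half open. A call has 1 to 5 rows; each row shifts and turns the commanded pose from where the row before left it, along the tool's axes as they then stand; what a row does not reach is not made up. A row lasts 1/12 s, in which the tool goes at most 41.7 mm and 7.16 degrees, less where a joint would pass 70% of its speed; a pose out of reach is approached as far as the arm can. A call with a gripper value outside its range is refused whole. The fingers move at their own pace and stop on an object; "squeeze" is the grip in N (left out, the last holds). Time passes only in rows, so rows that do not move let the fingers close. It gives the time, the measured TCP pose, the force, the opening and the grip force at its end, in the units of the state.
- r.state(): the state, without advancing time (a new reading comes with each control period).
- r.read_camera(name): name is "scene" or "top" or "wrist"; returns (picture, depth): 420x560x3 uint8, red, green, blue; 420x560 float32, m along the optical axis (not along the pixel's ray), 0 where there is no reading.
- r.camera_model(name): a dict with "intrinsics" (3x3 intrinsics, pixels), "k1" (the pictures are not rectified: a ray, as slopes to the right and down, at radius r is drawn at 1 + k1 r^2 times it, then the intrinsics apply), "R" (3x3) and "t" (3): a world point X has camera coordinates R X + t. Camera axes: x right, y down, z forward; pixel columns grow to the right and rows downward; lengths in m; the calibration is good to about 2 mm. A picture is of the moment at which its call begins: read the wrist's pose just before it. camera_model takes no time and is no camera call; for the wrist camera it gives the pose at the moment of the call.
- r.hand_in(): hands the job in; it is judged then, once.
The state is a dict: "time": time; "joint_pos": joint angles; "qd": joint speeds; "joint_torque": joint torques, N m; "tcp_pos": TCP position; "tool_rot": TCP orientation; "ft_force": force on the tool from outside, world axes, zero at the start; "wrist_torque": the same for the moment, N m; "finger_gap": opening from 0.0 (shut) to 1.0 (fully open); "finger_force": force on a finger pad.
Only numpy, scipy, OpenCV 4.12 (cv2) and the standard library are available. Lean on these libraries where they do the work, as an engineer would, in place of code of your own. Each camera call takes 0.05 s, during which the arm holds its last target. There are 200 camera calls.

## Working session

There is one attempt and no reset: what is moved stays moved. The work goes in short steps, Python scripts to look and compute and a tool call to move; the robot and the scene stay as the last step left them, time stands still between calls to the robot, and variables do not carry over. Pictures are saved under pics/ and viewed, at most 10 in all, crops included, and the job is handed in when it is done.

Besides the shell and the picture viewer there is one more tool, called after "Emit:" as a command line: name --pt "numbers of a row" for each row, then --argument value for the rest. drive_tool: Moves the arm, as the interface text tells. Its arguments: {"type":"object","properties":{"rows":{"type":"array"},"squeeze":{"type":"number"}},"required":["rows"]}

```bash
ls; mkdir -p pics; cat > h.py <<'E'
import numpy as np, cv2
from cell import r
def snap(n):
    m=r.camera_model(n); p,d=r.read_camera(n); return m,p,d
def ray(m,u,v):
    K=np.array(m["intrinsics"]);k=m["k1"];xd=(u-K[0,2])/K[0,0];yd=(v-K[1,2])/K[1,1]
    x,y=xd,yd
    for _ in range(20):
        s=1+k*(x*x+y*y);x,y=xd/s,yd/s
    R=np.array(m["R"]);t=np.array(m["t"]).ravel()
    return -R.T@t, R.T@np.array([x,y,1.])
def onz(m,u,v,z):
    o,d=ray(m,u,v);return o+d*(z-o[2])/d[2]
def dep(m,d,u,v):
    o,q=ray(m,u,v);return o+q*d[int(round(v)),int(round(u))]
def proj(m,X):
    K=np.array(m["intrinsics"]);c=np.array(m["R"])@X+np.array(m["t"]).ravel();x,y=c[:2]/c[2];s=1+m["k1"]*(x*x+y*y)
    return K[0,0]*x*s+K[0,2],K[1,1]*y*s+K[1,2]
def cloud(m,d):
    v,u=np.mgrid[:420,:560];K=np.array(m["intrinsics"])
    P=cv2.undistortPoints(np.stack([u,v],-1).reshape(-1,1,2).astype(np.float64),K,np.array([m["k1"],0,0,0.])).reshape(-1,2)
    C=np.c_[P,np.ones(len(P))]*d.reshape(-1,1)
    return ((C-np.array(m["t"]).ravel())@np.array(m["R"])).reshape(420,560,3)
E
python3 - <<'E'
from h import *
for n in("scene","top"):
    m,p,d=snap(n);np.savez(f"pics/{n}1.npz",p=p,d=d);cv2.imwrite(f"pics/{n}1.png",p[:,:,::-1])
    print(n,m["R"],m["t"])
print(r.state(),r.hold_point_z)
E
```

```text
pics
scene [[-0.60610592  0.79519526  0.01732355]
 [ 0.47711573  0.38091639 -0.79199955]
 [-0.63639311 -0.47177027 -0.61027585]] [ 0.30340312 -0.16985717  1.70228367]
top [[-0.01159489 -0.99964216  0.02410611]
 [-0.98582357  0.00739244 -0.1676223 ]
 [ 0.16738412 -0.02570794 -0.98555652]] [-0.02097788  0.5010277   1.32112751]
{'time': 0.1, 'joint_pos': array([58.65995788, 19.12701897,  2.28611998, 84.00723203, -0.76780067,
       76.96692245, -3.34984476]), 'qd': array([ 0.01541726, -0.08270461, -0.00166444, -0.18664826, -0.04664827,
       -0.10243938,  0.02764085]), 'joint_torque': array([ 4.34751244e-03, -6.60021472e+01,  1.37106903e+00, -4.06475186e+01,
        1.73790206e-02,  8.87823757e-03, -9.31484215e-05]), 'tcp_pos': array([ 0.28120628, -0.58554477,  0.2305078 ]), 'tool_rot': array([-1.79914299e+02,  6.15830397e-03,  2.56558837e+01]), 'ft_force': array([-0.78337202,  0.15636837, -0.28751239]), 'wrist_torque': array([ 0.07576876, -0.00968185, -0.00519145]), 'finger_force': 0.0, 'finger_gap': 0.9950316957517624} -0.0187
```

View pics/scene1.png

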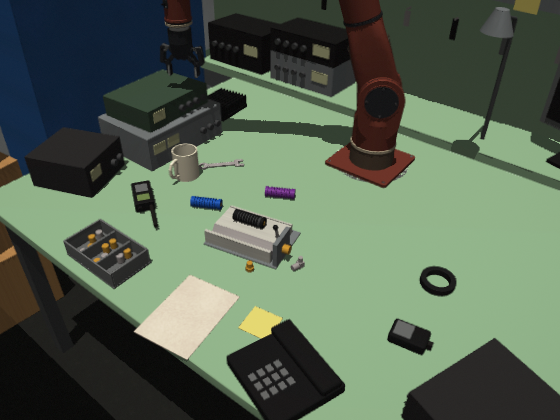

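View pics/top1.png

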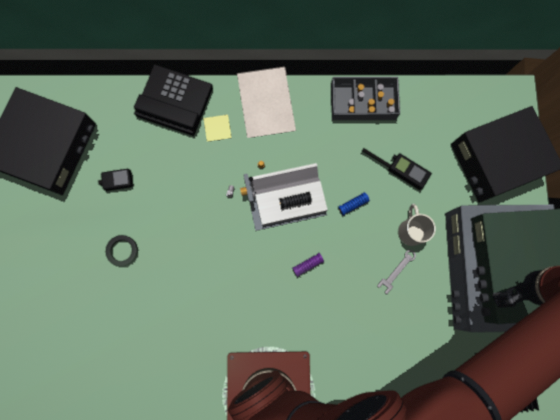

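The top view shows the cradle at about (287,195), with its stop plate on the left at about (252,200). There are three finned cylinders: black on the deck (295,201), blue on the table (354,204) and purple on the table (308,265). The black one fits, since it is on the deck and the others are the look-alikes. I'll measure it and confirm with a crop.

```bash
cat > m1.py <<'E'
from h import *
for n in("top","scene"):
    z=np.load(f"pics/{n}1.npz");p,d=z["p"],z["d"];m=r.camera_model(n);C=cloud(m,d)
    box=(abs(C[...,0]-0.57)<.16)&(abs(C[...,1]+.03)<.2)&(d>0)
    hsv=cv2.cvtColor(p,cv2.COLOR_RGB2HSV)
    tz=C[(hsv[...,0]>45)&(hsv[...,0]<80)&(hsv[...,1]>60)&box][:,2]; print(n,"table z",np.median(tz))
    deck=box&(abs(C[...,2]-.030)<.004)&(hsv[...,1]<40)&(hsv[...,2]>120)
    k=cv2.connectedComponentsWithStats(deck.astype(np.uint8)); i=1+np.argmax(k[2][1:,4]); D=C[k[1]==i]
    rect=cv2.minAreaRect((D[:,:2]*1000).astype(np.float32)); print("deck",k[2][i],rect,cv2.boxPoints(rect).round(1).tolist())
    top=box&(C[...,2]>.068)&(C[...,2]<.084); T=C[top]
    if len(T)>5: print("plate top",len(T),cv2.minAreaRect((T[:,:2]*1000).astype(np.float32)))
    hi=box&(C[...,2]>.09)&(C[...,2]<.14); print("knob",hi.sum(),C[hi].mean(0) if hi.any() else None, np.argwhere(hi).mean(0) if hi.any() else None)
    blk=box&(hsv[...,2]<60)&(C[...,2]>.045)&(C[...,2]<.068); B=C[blk]
    k=cv2.connectedComponentsWithStats(blk.astype(np.uint8)); i=1+np.argmax(k[2][1:,4]); B=C[k[1]==i]
    print("load",k[2][i],cv2.minAreaRect((B[:,:2]*1000).astype(np.float32)))
t=cv2.imread("pics/top1.png")[150:245,225:345];s=cv2.imread("pics/scene1.png")[195:290,195:315]
cv2.imwrite("pics/crop1.png",np.hstack([cv2.resize(t,(400,316),interpolation=2),cv2.resize(s,(400,316),interpolation=2)]))
E
python3 m1.py
```

```text
top table z nan
deck [ 255  180   72   45 1405] ((541.8091430664062, -68.08026885986328), (99.09691619873047, 194.7975616455078), 11.974099159240723) [[473.1000061035156, 16.899999618530273], [513.5, -173.60000610351562], [610.5, -153.10000610351562], [570.0999755859375, 37.5]]
plate top 132 ((573.22509765625, 49.394447326660156), (80.85745239257812, 21.816810607910156), 12.188240051269531)
knob 26 [0.58564077 0.04602247 0.11140578] [179.73076923 250.11538462]
load [280 193  31  16 269] ((538.4572143554688, -80.26537322998047), (26.516965866088867, 86.2341079711914), 12.283935546875)
scene table z -0.744482026719314
deck [214 206  77  41 962] ((541.407470703125, -71.60893249511719), (101.92015838623047, 194.07534790039062), 11.892558097839355) [[471.5, 12.800000190734863], [511.5, -177.10000610351562], [611.2999877929688, -156.10000610351562], [571.2999877929688, 33.79999923706055]]
plate top 155 ((572.79638671875, 48.61140441894531), (86.18661499023438, 23.0278263092041), 11.379444122314453)
knob 33 [0.59010868 0.04675549 0.10981656] [228.39393939 275.3030303 ]
load [233 209  33  19 314] ((543.953857421875, -79.53242492675781), (33.529232025146484, 90.80352783203125), 11.967452049255371)
  return _methods._mean(a, axis=axis, dtype=dtype,
  ret = ret.dtype.type(ret / rcount)
```

View pics/crop1.png

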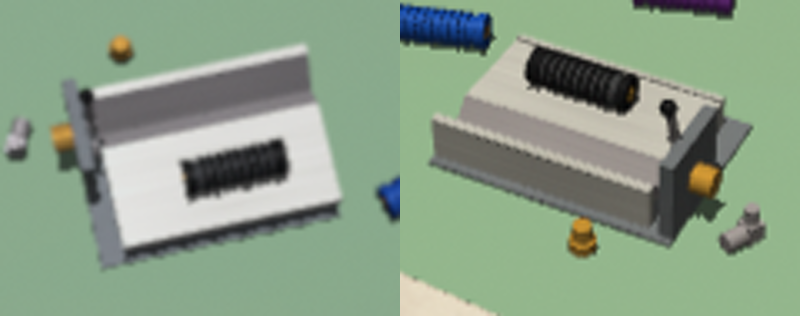

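The crop shows the black load lying alone on the deck (left half, at about (235,168)), with its brass end toward the plate. The knob is at (87,97) and leans slightly to +x.

Estimates:
- **Cradle:** origin at about (0.593, -0.046), yaw 12°.
- **Knob:** cradle x about 13 mm, so the cover angle is about 0.32 rad.
- **Load middle:** cradle (-58, -22) mm.

Next I turn to yaw 12, shut the fingers and approach the near side of the lever.

Emit:
drive_tool --pt "0 0 0 0 0 6.85 -1" --pt "0 0 0 0 0 6.85 -1" --pt "2.1 -3.05 0 0 0 0 -1" --pt "2.1 -3.05 0 0 0 0 -1" --pt "2.1 -3.05 0 0 0 0 -1" --squeeze 20

```text
time: 0.52
tcp_pos: [0.324, -0.4821, 0.2305]
tool_rot: [-179.9, 0.0, 11.9]
ft_force: [1.0, 0.7, -0.1]
finger_gap: 0.3
finger_force: 0.0
```

Emit:
drive_tool --pt "2.1 -3.05 0 0 0 0 -1" --pt "2.1 -3.05 0 0 0 0 -1" --pt "2.1 -3.05 0 0 0 0 -1" --pt "2.1 -3.05 0 0 0 0 -1" --pt "2.1 -3.05 0 0 0 0 -1"

```text
time: 0.93
tcp_pos: [0.3954, -0.3105, 0.2311]
tool_rot: [-180.0, 0.0, 12.0]
ft_force: [0.4, 0.4, 0.7]
finger_gap: 0.001
finger_force: 0.0
```

Emit:
drive_tool --pt "2.1 -3.05 0 0 0 0 -1" --pt "2.1 -3.05 0 0 0 0 -1" --pt "2.1 -3.05 0 0 0 0 -1" --pt "2.1 -3.05 0 0 0 0 -1" --pt "2.1 -3.05 0 0 0 0 -1"

```text
time: 1.35
tcp_pos: [0.4665, -0.1396, 0.2312]
tool_rot: [180.0, 0.0, 11.9]
ft_force: [0.7, -0.6, -0.0]
finger_gap: -0.005
finger_force: 0.0
```

Emit:
drive_tool --pt "2.1 -3.05 0 0 0 0 -1" --pt "2.1 -3.05 0 0 0 0 -1" --pt "0 0 0 0 0 0 -1" --pt "0 0 0 0 0 0 -1"

```text
time: 1.68
tcp_pos: [0.4951, -0.0708, 0.231]
tool_rot: [-180.0, 0.0, 12.2]
ft_force: [-0.6, -0.5, 0.2]
finger_gap: -0.007
finger_force: 0.0
```

Emit:
drive_tool --pt "1.9 -2.9 0 0 0 0 -1" --pt "1.9 -2.9 0 0 0 0 -1" --pt "1.9 -2.9 0 0 0 0 -1" --pt "0 0 0 0 0 0 -1" --pt "0 0 0 0 0 0 -1"

```text
time: 2.1
tcp_pos: [0.5326, 0.0246, 0.2309]
tool_rot: [-180.0, 0.0, 12.1]
ft_force: [0.6, -0.8, -0.7]
finger_gap: -0.001
finger_force: 0.0
```

```bash
python3 - <<'E'
from h import *
s=r.state();m,p,d=snap("wrist");np.savez("pics/w1.npz",p=p,d=d);cv2.imwrite("pics/w1.png",p[:,:,::-1])
print(s["tcp_pos"],s["tool_rot"]);C=cloud(m,d)
O=np.array([593.2,-46.1,0]);c,q=np.cos(np.radians(12)),np.sin(np.radians(12));A=np.array([[c,q,0],[-q,c,0],[0,0,1]])
L=(C*1000-O)@A.T
hi=(L[...,2]>100)&(L[...,2]<125)&(abs(L[...,0]-20)<30)&(abs(L[...,1]-90)<20)
print("knob",hi.sum(),L[hi].mean(0) if hi.any() else 0)
pl=(abs(L[...,2]-77)<4)&(abs(L[...,1]-100)<14)&(abs(L[...,0])<50);print("plate",pl.sum(),cv2.minAreaRect(L[pl][:,:2].astype(np.float32)) if pl.sum()>5 else 0)
lo=(L[...,2]>48)&(L[...,2]<66)&(L[...,0]<-35)&(L[...,0]>-80)&(L[...,1]<60)&(L[...,1]>-90);print("load",lo.sum(),cv2.minAreaRect(L[lo][:,:2].astype(np.float32)) if lo.sum()>5 else 0, "top",np.percentile(L[lo][:,2],98) if lo.any() else 0)
E
```

```text
[0.53255311 0.02455223 0.23090643] [-1.79974905e+02  4.31555206e-02  1.20745419e+01]
knob 224 [ 14.82479073  90.2906694  115.37254372]
plate 1092 ((0.6401443481445312, 96.88233184814453), (78.93901062011719, 20.973377227783203), 0.07499846816062927)
load 2298 ((-57.98146057128906, -22.905471801757812), (31.157367706298828, 90.4682846069336), 0.4780520498752594) top 62.78440467622137
```

View pics/w1.png

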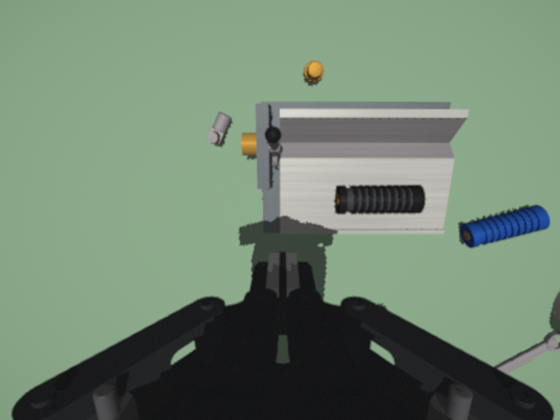

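The wrist view shows the shut fingers over the near side, the knob at (273,134) and the black load at (380,199). Its depth confirms the cradle frame to about 1 mm. Next: descend and push the lever to +x.

Emit:
drive_tool --pt "0 0.2 3.75 0 0 0 -1" --pt "0 0 3.75 0 0 0 -1" --pt "0 0 3.75 0 0 0 -1" --pt "0 0 3.75 0 0 0 -1" --pt "0 0 0 0 0 0 -1"

```text
time: 2.57
tcp_pos: [0.5279, 0.0188, 0.0746]
tool_rot: [-179.9, 0.6, 11.8]
ft_force: [-1.7, -0.1, -1.1]
finger_gap: 0.003
finger_force: 0.0
```

Emit:
drive_tool --pt "1.0 0 0 0 0 0 -1" --pt "1.0 0 0 0 0 0 -1" --pt "1.0 0 0 0 0 0 -1" --pt "1.0 0 0 0 0 0 -1" --pt "0 0 0 0 0 0 -1"

```text
time: 2.98
tcp_pos: [0.575, 0.0306, 0.083]
tool_rot: [180.0, -0.2, 12.0]
ft_force: [0.1, 0.0, 0.8]
finger_gap: 0.001
finger_force: 0.0
```

Emit:
drive_tool --pt "0.7 0 0.1 0 0 0 -1" --pt "0.6 0 0.1 0 0 0 -1" --pt "0.6 0 0 0 0 0 -1" --pt "0.6 0 0 0 0 0 -1" --pt "0 0 0 0 0 0 -1"

```text
time: 3.4
tcp_pos: [0.5978, 0.0358, 0.0794]
tool_rot: [-180.0, -0.1, 12.0]
ft_force: [-0.2, -0.9, 1.1]
finger_gap: -0.001
finger_force: 0.3
```

```bash
cat >> h.py <<'E'
O=np.array([593.2,-46.1,0]);c,q=np.cos(np.radians(12)),np.sin(np.radians(12));A=np.array([[c,q,0],[-q,c,0],[0,0,1]])
def cr(X): return (X*1000-O)@A.T
def load(L):
    lo=(L[...,2]>40)&(L[...,2]<66)&(L[...,0]<25)&(L[...,0]>-80)&(L[...,1]<105)&(L[...,1]>-100)
    return lo
def cover(L):
    k=(L[...,2]>67)&(L[...,2]<130)&(abs(L[...,0]-40)<20)&(abs(L[...,1]-88)<7)
    return k.sum(), L[k].mean(0) if k.any() else 0
E
python3 - <<'E'
from h import *
print(cr(r.state()["tcp_pos"]))
for n in ("scene","top"):
    m,p,d=snap(n);L=cr(cloud(m,d));cv2.imwrite(f"pics/{n}2.png",p[:,:,::-1])
s=cv2.imread("pics/scene2.png")[180:290,195:335];cv2.imwrite("pics/crop2.png",cv2.resize(s,None,fx=5,fy=5,interpolation=2))
E
```

```text
[21.56408955 79.13255141 79.43842142]
```

View pics/crop2.png

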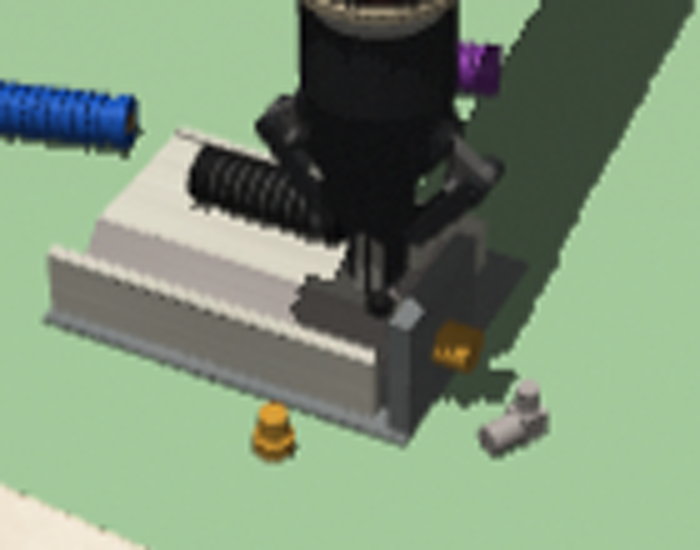

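The lever leans far over in the crop, with the knob at (380,303). A little more push, then back off, go up, and look.

Emit:
drive_tool --pt "0.5 0 0 0 0 0 -1" --pt "0.1 0 0 0 0 0 -1" --pt "0 0 0 0 0 0 -1" --pt "-1.0 0 0 0 0 0 -1" --pt "-1.0 0 -1.0 0 0 0 -1"

```text
time: 3.92
tcp_pos: [0.5814, 0.0325, 0.0877]
tool_rot: [-179.9, 0.1, 12.0]
ft_force: [-0.7, -0.9, -0.6]
finger_gap: -0.001
finger_force: 0.0
```

Emit:
drive_tool --pt "-1 0 -3.5 0 0 0 -1" --pt "-3 2.5 -3.5 0 0 0 0" --pt "-3 2.5 0 0 0 0 0" --pt "-3 2.5 0 0 0 0 0" --pt "-0.4 2.7 0 0 0 0 0"

```text
time: 4.33
tcp_pos: [0.503, -0.0842, 0.1526]
tool_rot: [179.9, 0.0, 11.9]
ft_force: [1.6, -0.6, -0.4]
finger_gap: 0.501
finger_force: 0.0
```

Emit:
drive_tool --pt "0 0 0 0 0 0 0" --pt "0 0 0 0 0 0 0"

```text
time: 4.5
tcp_pos: [0.5067, -0.0843, 0.1525]
tool_rot: [179.9, -0.1, 11.7]
ft_force: [0.8, 1.2, 1.1]
finger_gap: 0.498
finger_force: 0.0
```

```bash
python3 - <<'E'
from h import *
print(cr(r.state()["tcp_pos"]),r.state()["tool_rot"])
for n in ("scene","top","wrist"):
    m,p,d=snap(n);L=cr(cloud(m,d));print(n,cover(L));cv2.imwrite(f"pics/{n}3.png",p[:,:,::-1])
    k=(L[...,2]>45)&(L[...,2]<80)&(abs(L[...,0]+35)<20)&(abs(L[...,1]-90)<6);print("disc",k.sum(),L[k].min(0),L[k].max(0)) if k.any() else 0
s=cv2.imread("pics/scene3.png")[195:290,200:320];w=cv2.imread("pics/wrist3.png")
cv2.imwrite("pics/crop3.png",np.hstack([cv2.resize(s,(400,316),interpolation=2),cv2.resize(w,(400,316))]))
E
```

```text
[-92.58393186 -19.37359289 152.47478751] [ 1.79949264e+02 -5.75360379e-02  1.17470659e+01]
scene (np.int64(33), array([37.53896963, 90.76540404, 86.40570601]))
disc 15 [-37.57186344  87.30813014  67.51964153] [-18.40983257  95.49841627  77.90745771]
top (np.int64(28), array([34.00288104, 90.66966782, 85.72900918]))
disc 20 [-44.4596211   88.97224754  60.82583641] [-16.66035368  94.02922491  79.08985674]
wrist (np.int64(884), array([34.38017323, 88.86285788, 85.92855264]))
disc 983 [-44.13734598  87.35026995  47.67321012] [-15.47854953  95.99241348  78.58559158]
```

View pics/crop3.png

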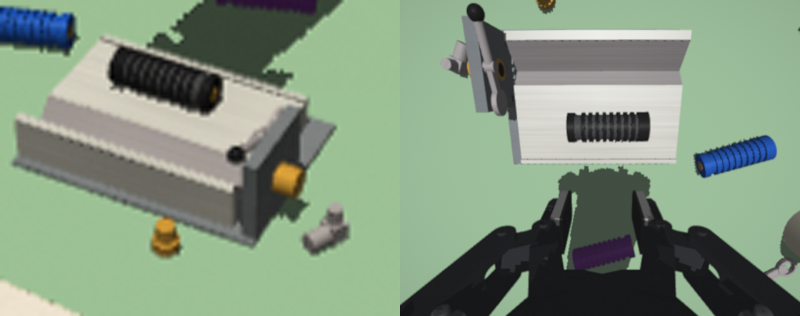

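The crop shows the lever lying over with the knob at (235,155), the disc swung to the near side and the port clear. The disc's extents give an angle of about 1.2 rad. Now I lower the half-open fingers behind the load and roll it gently.

Emit:
drive_tool --pt "-0.4 0.4 2.9 0 0 0 0" --pt "0 0 2.9 0 0 0 0" --pt "0 0 2.9 0 0 0 0" --pt "0 0 2.6 0 0 0 0" --pt "0 0 0 0 0 0 0"

```text
time: 5.07
tcp_pos: [0.5009, -0.0854, 0.0345]
tool_rot: [-179.8, 0.4, 12.1]
ft_force: [-1.7, -0.3, -0.2]
finger_gap: 0.5
finger_force: 0.0
```

Emit:
drive_tool --pt "0 0 0 0 0 0 0" --pt "0.4 0 0 0 0 0 0" --pt "0.4 0 0 0 0 0 0" --pt "0.4 0 0 0 0 0 0" --pt "0.4 0 0 0 0 0 0"

```text
time: 5.48
tcp_pos: [0.5212, -0.0839, 0.0405]
tool_rot: [179.9, -0.1, 12.0]
ft_force: [-0.3, 0.5, 0.1]
finger_gap: 0.5
finger_force: 0.2
```

Emit:
drive_tool --pt "0.4 0 0 0 0 0 0" --pt "0.4 0 0 0 0 0 0" --pt "0.4 0 0 0 0 0 0" --pt "0.4 0 0 0 0 0 0" --pt "0.4 0 0 0 0 0 0"

```text
time: 5.9
tcp_pos: [0.5397, -0.0797, 0.0391]
tool_rot: [-180.0, 0.0, 12.0]
ft_force: [0.2, -0.2, -0.5]
finger_gap: 0.499
finger_force: 0.1
```

```bash
cat > ml.py <<'E'
from h import *
print(cr(r.state()["tcp_pos"]),r.state()["ft_force"])
for n in ("scene","wrist"):
    m,p,d=snap(n);L=cr(cloud(m,d));v=cv2.cvtColor(p,cv2.COLOR_RGB2HSV)[...,2]
    k=(L[...,2]>38)&(L[...,2]<65)&(L[...,0]<22)&(L[...,0]>-75)&(L[...,1]<105)&(L[...,1]>-100)&(v<65)
    k=cv2.morphologyEx(k.astype(np.uint8),cv2.MORPH_CLOSE,np.ones((3,3)));cc=cv2.connectedComponentsWithStats(k)
    if cc[0]<2: continue
    M=L[cc[1]==1+np.argmax(cc[2][1:,4])];print(n,len(M),cv2.minAreaRect(M[:,:2].astype(np.float32)),M.min(0).round(),M.max(0).round())
E
python3 ml.py
```

```text
[-59.30447005 -21.79440741  39.1020789 ] [ 0.1901238  -0.19753061 -0.54362657]
scene 445 ((406.44287109375, 204.65223693847656), (1110.690185546875, 92.20734405517578), 27.374059677124023) [-80. -72.  30.] [878. 501. 899.]
wrist 7758 ((-28.244457244873047, -22.75397491455078), (88.3315658569336, 71.31053924560547), 56.6652717590332) [-70. -68.  30.] [ 16.  22. 182.]
```

Rolling as planned. Continuing until it drops.

Emit:
drive_tool --pt "0.4 0 0 0 0 0 0" --pt "0.4 0 0 0 0 0 0" --pt "0.4 0 0 0 0 0 0" --pt "0.4 0 0 0 0 0 0" --pt "0.3 0 0 0 0 0 0"

```text
time: 6.42
tcp_pos: [0.5585, -0.0757, 0.0392]
tool_rot: [-180.0, -0.0, 12.0]
ft_force: [-0.0, -0.8, 0.0]
finger_gap: 0.501
finger_force: 0.0
```

Emit:
drive_tool --pt "0 0 0 0 0 0 0" --pt "0 0 0 0 0 0 0" --pt "0 0 0 0 0 0 0"

```text
time: 6.67
tcp_pos: [0.5578, -0.0759, 0.0391]
tool_rot: [-180.0, 0.0, 12.0]
ft_force: [-1.1, 0.1, -0.9]
finger_gap: 0.499
finger_force: 0.0
```

```bash
python3 - <<'E'
from h import *
print(cr(r.state()["tcp_pos"]),r.state()["ft_force"])
for n in ("scene","wrist"):
    m,p,d=snap(n);cv2.imwrite(f"pics/{n}4.png",p[:,:,::-1]);L=cr(cloud(m,d))
    np.save(f"pics/{n}4.npy",L)
s=cv2.imread("pics/scene4.png")[195:290,200:320];w=cv2.imread("pics/wrist4.png")
cv2.imwrite("pics/crop4.png",np.hstack([cv2.resize(s,(400,316),interpolation=2),cv2.resize(w,(400,316))]))
E
```

```text
[-40.82790302 -21.78494464  39.05838178] [-1.05298017  0.10715761 -0.86516853]
```

View pics/crop4.png

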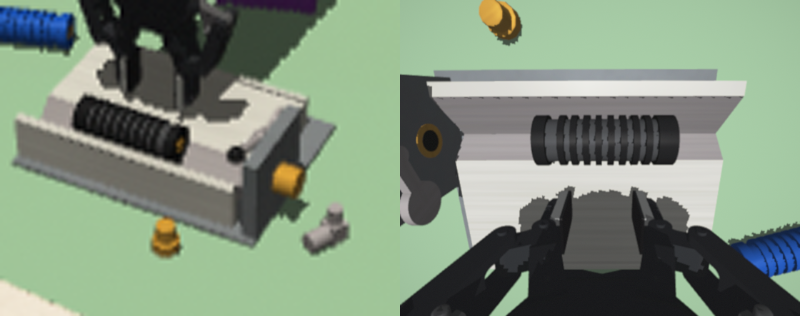

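The load now lies in the groove on both flanks (right crop, centre about (605,140), roughly y -22). Next I lift, shut the fingers and come down behind its -y end.

Emit:
drive_tool --pt "-0.5 0 -3.5 0 0 0 0" --pt "0 0 -3.6 0 0 0 -1" --pt "2.3 2.8 0 0 0 0 -1" --pt "2.3 2.8 0 0 0 0 -1" --pt "0 2.8 0 0 0 0 -1"

```text
time: 7.18
tcp_pos: [0.6192, -0.149, 0.1116]
tool_rot: [180.0, -0.2, 12.1]
ft_force: [-0.5, 0.6, -0.0]
finger_gap: -0.001
finger_force: 0.0
```

Emit:
drive_tool --pt "0 0 0 0 0 0 -1" --pt "0 0 2.5 0 0 0 -1" --pt "0 0 2.5 0 0 0 -1" --pt "0 0 2.2 0 0 0 -1" --pt "0 0 0 0 0 0 -1"

```text
time: 7.6
tcp_pos: [0.6119, -0.1492, 0.0334]
tool_rot: [-179.8, 0.4, 11.9]
ft_force: [-1.3, 0.3, -0.8]
finger_gap: 0.001
finger_force: 0.0
```

Emit:
drive_tool --pt "0 0 0 0 0 0 -1" --pt "0 0 0 0 0 0 -1"

```text
time: 7.77
tcp_pos: [0.6161, -0.1496, 0.0395]
tool_rot: [180.0, -0.1, 12.0]
ft_force: [0.0, -0.9, 0.1]
finger_gap: 0.005
finger_force: 0.0
```

```bash
python3 -c "
from h import *
s=r.state();print(cr(s['tcp_pos']),s['ft_force'],s['tool_rot'])"
```

```text
[   0.84734023 -106.01173797   39.48383644] [ 0.00903336 -0.94342297  0.05769786] [ 1.79974390e+02 -6.85656898e-02  1.19555167e+01]
```

Emit:
drive_tool --pt "0 -0.6 0.5 0 0 0 -1" --pt "0 -0.7 0 0 0 0 -1" --pt "0 -0.7 0 0 0 0 -1" --pt "0 -0.7 0 0 0 0 -1" --pt "0 -0.7 0 0 0 0 -1"

```text
time: 8.18
tcp_pos: [0.6086, -0.1158, 0.0338]
tool_rot: [179.9, -0.1, 12.0]
ft_force: [1.6, -3.0, 1.3]
finger_gap: 0.0
finger_force: 1.4
```

Emit:
drive_tool --pt "0 -0.7 0 0 0 0 -1" --pt "0 -0.7 0 0 0 0 -1" --pt "0 -0.7 0 0 0 0 -1" --pt "0 -0.7 0 0 0 0 -1" --pt "0 -0.6 0 0 0 0 -1"

```text
time: 8.6
tcp_pos: [0.6016, -0.0831, 0.0337]
tool_rot: [179.9, -0.0, 11.9]
ft_force: [0.6, -5.9, 3.3]
finger_gap: -0.004
finger_force: 2.9
```

Emit:
drive_tool --pt "0 -0.5 0 0 0 0 -1" --pt "0 -0.4 0 0 0 0 -1" --pt "0 -0.3 0 0 0 0 -1" --pt "0 0 0 0 0 0 -1"

```text
time: 8.93
tcp_pos: [0.599, -0.0707, 0.0336]
tool_rot: [180.0, -0.0, 12.0]
ft_force: [1.1, -1.0, 1.8]
finger_gap: -0.003
finger_force: 1.1
```

```bash
python3 - <<'E'
from h import *
s=r.state();print(cr(s['tcp_pos']),s['ft_force'],s['tool_rot'])
m,p,d=snap("scene");cv2.imwrite("pics/s5.png",cv2.resize(p[195:290,200:320,::-1],None,fx=5,fy=5,interpolation=2))
E
```

```text
[  0.55277444 -25.30687115  33.55398648] [ 1.05380151 -1.01829329  1.7683821 ] [ 1.79979993e+02 -3.01431824e-02  1.19796729e+01]
```

View pics/s5.png

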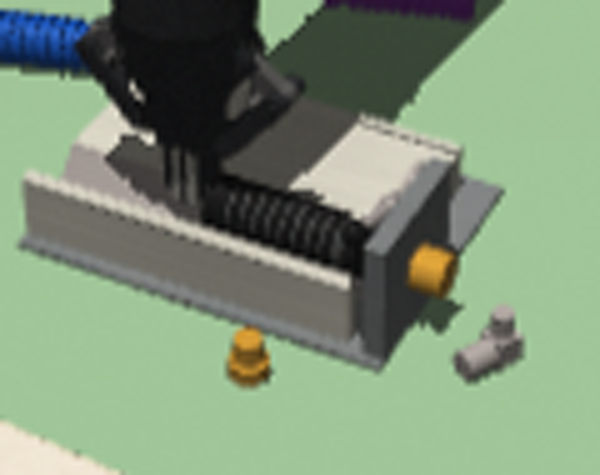

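The load is in the groove with its front end near the plate (345,240). I'll finish slowly while watching the force.

Emit:
drive_tool --pt "0 -0.25 0 0 0 0 -1" --pt "0 -0.25 0 0 0 0 -1" --pt "0 -0.25 0 0 0 0 -1" --pt "0 -0.2 0 0 0 0 -1"

```text
time: 9.32
tcp_pos: [0.597, -0.0619, 0.0332]
tool_rot: [180.0, -0.0, 11.9]
ft_force: [2.1, -5.1, 3.9]
finger_gap: -0.002
finger_force: 2.5
```

Emit:
drive_tool --pt "0 -0.15 0 0 0 0 -1" --pt "0 -0.15 0 0 0 0 -1" --pt "0 -0.1 0 0 0 0 -1"

```text
time: 9.57
tcp_pos: [0.5962, -0.058, 0.0332]
tool_rot: [180.0, -0.0, 12.0]
ft_force: [1.3, -4.8, 3.4]
finger_gap: -0.003
finger_force: 2.6
```

Emit:
drive_tool --pt "0 -0.1 0 0 0 0 -1" --pt "0 -0.1 0 0 0 0 -1"

```text
time: 9.73
tcp_pos: [0.5957, -0.0563, 0.0332]
tool_rot: [180.0, -0.0, 11.9]
ft_force: [0.6, -5.2, 4.2]
finger_gap: -0.001
finger_force: 2.6
```

Emit:
drive_tool --pt "0 -0.1 0 0 0 0 -1" --pt "0 -0.1 0 0 0 0 -1"

```text
time: 9.9
tcp_pos: [0.5953, -0.0544, 0.0332]
tool_rot: [180.0, -0.0, 11.9]
ft_force: [2.2, -7.5, 4.6]
finger_gap: -0.001
finger_force: 4.4
```

Emit:
drive_tool --pt "0 -0.1 0 0 0 0 -1" --pt "0 0 0 0 0 0 -1"

```text
time: 10.07
tcp_pos: [0.5953, -0.0543, 0.0332]
tool_rot: [179.9, -0.0, 11.9]
ft_force: [2.4, -7.4, 4.0]
finger_gap: -0.001
finger_force: 4.1
```

Emit:
drive_tool --pt "0 -0.1 0 0 0 0 -1" --pt "0 0 0 0 0 0 -1"

```text
time: 10.23
tcp_pos: [0.5953, -0.0543, 0.0333]
tool_rot: [179.9, -0.0, 11.9]
ft_force: [3.5, -9.7, 2.5]
finger_gap: -0.003
finger_force: 5.3
```

The tool has stalled at y about -8.5 while the force rises, so the load is against the plate. One firmer press, then I back off and look.

Emit:
drive_tool --pt "0 -0.2 0 0 0 0 -1" --pt "0 0 0 0 0 0 -1" --pt "0 0 0 0 0 0 -1"

```text
time: 10.48
tcp_pos: [0.5953, -0.0543, 0.0334]
tool_rot: [179.8, -0.1, 11.8]
ft_force: [5.1, -14.4, 2.2]
finger_gap: -0.001
finger_force: 7.8
```

Emit:
drive_tool --pt "0 0.5 0 0 0 0 -1" --pt "0 1.5 0 0 0 0 -1" --pt "0 1.5 -2 0 0 0 -1" --pt "0 0 -3.5 0 0 0 -1" --pt "0 0 -3.5 0 0 0 -1"

```text
time: 10.9
tcp_pos: [0.5998, -0.084, 0.1221]
tool_rot: [-179.8, 0.3, 11.9]
ft_force: [1.2, -0.1, -0.1]
finger_gap: -0.001
finger_force: 0.0
```

Emit:
drive_tool --pt "-3 0 -3 0 0 0 -1" --pt "-3 0 -3 0 0 0 -1" --pt "-3 0 0 0 0 0 -1" --pt "-3 0 0 0 0 0 -1" --pt "0 0 0 0 0 0 -1"

```text
time: 11.32
tcp_pos: [0.4804, -0.1095, 0.1815]
tool_rot: [-180.0, 0.2, 11.9]
ft_force: [1.1, -0.7, -0.5]
finger_gap: 0.001
finger_force: 0.0
```

Emit:
drive_tool --pt "0 0 0 0 0 0 -1" --pt "0 0 0 0 0 0 -1"

```text
time: 11.48
tcp_pos: [0.4854, -0.1081, 0.1818]
tool_rot: [-179.9, 0.0, 12.0]
ft_force: [0.0, 0.0, -0.9]
finger_gap: 0.002
finger_force: 0.0
```

```bash
python3 - <<'E'
from h import *
print(cr(r.state()["tcp_pos"]))
im=[]
for n in ("scene","wrist"):
    m,p,d=snap(n);L=cr(cloud(m,d));im.append(p[:,:,::-1]);print(n,cover(L))
    k=(L[...,2]>45)&(L[...,2]<60)&(abs(L[...,0])<6)&(L[...,1]<105)&(L[...,1]>-60)
    if k.any(): print("load y",L[k][:,1].min(),L[k][:,1].max(),"x/z top",np.percentile(L[k][:,2],97))
    k=(L[...,2]>40)&(L[...,2]<80)&(abs(L[...,0]+35)<22)&(abs(L[...,1]-90)<5)
    if k.any(): print("disc",L[k].min(0),L[k].max(0))
cv2.imwrite("pics/c6.png",np.hstack([cv2.resize(im[0][195:290,200:320],(400,316),interpolation=2),cv2.resize(im[1],(400,316))]))
E
```

```text
[-118.30251839  -38.23866118  181.7862187 ]
scene (np.int64(32), array([37.86671346, 90.86285728, 86.12973043]))
load y 6.2215580965369455 80.31089691355058 x/z top 56.61554144459654
disc [-35.31461037  86.32995872  67.74658244] [-14.06938892  94.77717778  77.6084444 ]
wrist (np.int64(292), array([26.49476159, 89.05265385, 82.4623663 ]))
load y 5.3532607215911465 93.80084200823809 x/z top 53.70961439374983
disc [-43.44762303  86.66674021  40.34055461] [-13.13722365  94.99444069  78.01837087]
```

View pics/c6.png

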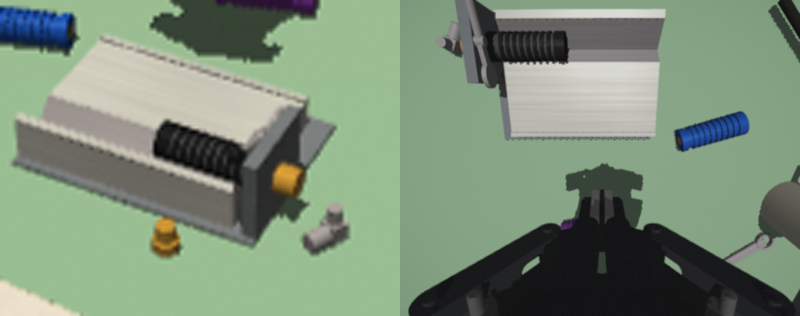

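The load spans y 5 to 95 mm against the plate, with its top at z about 53, so it lies on both flanks. The cover is still aside (disc min x about -43), the bystanders haven't moved, and the arm is clear.

```bash
python3 -c "
from cell import r
print(r.hand_in())"
```

```text
the job is handed in; nothing more can be done
None
```

I handed the job in at about 11.6 s: the cover is swung aside to about 1.2 rad, and the black load lies in the V groove on both flanks with its end home against the stop plate; no verdict came back.

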